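Set the flask mixer's strength gauge and hold the flask pressed in its sprung ring

ROBOT

A 7-joint arm with a two-finger parallel gripper is mounted at the origin on the work surface. World frame = base frame: x ahead of the robot, y to its left, z up, the work surface at z = 0. Lengths are in m, angles in rad, forces in N, time in s.
With the tool pointing down it reaches from about 0.425 to 0.875 m from the base axis. Payload 4.7 kg.
Tool frame: the origin (TCP) lies at the centre of the arm's flange, where the gripper is bolted on; the fingertips stand 182 mm ahead of it and the grasp point (between the pads) lies 164 mm ahead of it; x points along the fingers, y is the direction in which the jaws open and shut, and the axes are right-handed (so a half turn about x gives the same grasp; the last joint's range is limited). The gripper opens to 87 mm and grips with 3 to 60 N. Pads are 19 mm wide; open, the fingers measure 117 mm over their backs; the gripper's body (75 mm by 190 mm) begins 51 mm behind the grasp point.
Start: joints at [-1.137, 0.321, -0.07, 1.45, 0.023, 1.371, -0.057], TCP at [0.265, 0.594, 0.405] pointing down, gripper open.
Joint ranges: [-2.86, 2.86], [-0.3, 2.09], [-1.38, 1.24], [0.06, 2.45], [-1.56, 4.7], [0.09, 2.05], [-2.69, 2.69]. Speed limits (rad/s): [2.57, 2.57, 3.14, 3.14, 3.14, 3.14, 3.14].

INTERFACE

Orientations are given as a rotation vector (axis times angle).
In Python, from bench import ctrl gives the robot as it stands.
- The arm moves only by the shell command python3 -m crank 'ROWS' [FORCE]. ROWS is JSON, one flat list of numbers, 7 for each row, row after row: the shift along the tool's x, y, z in mm, then the turn, a rotation vector about the tool's x, y, z in rad, then the finger opening in mm, from 0 to 87. A call has exactly 5 rows; each row shifts and turns the commanded pose from where the row before left it, along the tool's axes as they then stand; what a row does not reach is not made up. A row lasts 1/8 s, in which the tool goes at most 62.5 mm and 10.7 degrees, less where a joint would pass 70% of its speed; a pose out of reach is approached as far as the arm can. A call with a gripper value outside its range is refused whole. The fingers move at their own pace and stop on an object; FORCE is the grip in N (left out, the last holds). Time passes only in rows, so rows that do not move let the fingers close, or fill a call up. It gives the time, the measured TCP pose, the force and the opening at its end, in the units of the state.
- ctrl.get_state(): the state, without advancing time (a new reading comes with each control period).
- ctrl.get_image(name): name is "side" or "top"; returns the picture (400x640x3 uint8, red, green, blue); there is no depth.
- ctrl.camera_params(name): a dict with "K" (3x3 intrinsics, pixels), "world_to_cam" (4x4, takes a point from world to camera coordinates). Camera axes: x right, y down, z forward; pixel columns grow to the right and rows downward; lengths in m; the calibration is good to about 2 mm. A picture is of the moment at which its call begins. camera_params takes no time and is no camera call.
- ctrl.close_job(): hands the job in, once; it reports no verdict.
Trained networks look in the newest picture that a camera, given by its name, has taken for a name from the list of things; names that differ only in an ending like _2 or _b are one class to them, and where a whole thing is asked for, a point or a joint stands for the part that bears it (a point fixed in the world has none). Each returns a list of dicts, best first, with "confidence" (0 to 1); they miss things now and then, are a little off and sometimes report something else, mostly with a low value. They report only what shows in the picture. A call takes as long as a camera call.
- ctrl.regions_of(camera, target): "region" (400x640 bool, what is visible of it) and "at" ([column, row] in pixels, amid what is visible of it).
- ctrl.mark_of(camera, target): "at" ([column, row] in pixels: a listed point, or the origin of a listed thing).
The state is a dict: "time": time; "joint_positions": joint angles; "qd": joint speeds; "joint_torque": joint torques, N m; "position": TCP position; "tool_rot": TCP orientation; "ft_force": force on the tool from outside, world axes, zero at the start; "torque": the same for the moment, N m; "grip_width": opening from 0.0 (shut) to 1.0 (fully open).
Only numpy, scipy, OpenCV 4.12 (cv2) and the standard library are available. Lean on these libraries where they do the work, as an engineer would, in place of code of your own. Each camera call takes 0.05 s, during which the arm holds its last target.

TASK

Set up the press-to-run flask mixer: pull its sprung slide gauge out by the black post until its pointer is level with the pointer of the little rider clip on the scale (do not move the rider), and let go of the post. Then take the round-bottomed flask from its cork ring, seat it upright in the mixer's sprung ring cradle and press it all the way down against the springs. Finish while still holding the flask pressed down, and leave the other things on the bench where they are.

Things in the scene. Friction and masses are not known exactly. Their poses are not given: they have to be found in the camera images.
- mixer: The mixer, fixed to the bench: white housing 160 x 160 mm, top face 50 mm above the bench. Origin: centre of the housing at bench level; z up; its y axis points the way the gauge pulls out. On the +y side an aluminium scale apron, 12 mm high, runs out to 235 mm from the origin (x from -35 to +55 mm).
- cradle_top (a point): Centre of the upper face of the steel ring cradle, over the middle of the mixer, 95 mm above the bench when up. Ring 76 mm outside, 60 mm inside, 12 mm high. The flask's ball sits on its inner edge; seated upright, the flask's underside is 13 mm below this point and the neck point (flask_neck) 107 mm above it. Moves with the ring.
- cradle (a joint): How far the ring cradle is pressed straight down: 0 up, 0.020 m at its stop. Springs: about 4 N to start it moving, about 14 N at the stop; it springs back up as soon as it is let go (the flask's own weight does not push it down).
- gauge (a joint): How far the slide gauge is pulled out of the mixer (m), 0 fully in, 0.085 at its stop, along the mixer's +y. A return spring and a brake resist the pull, 6 to 10 N in all; the brake keeps the gauge where it is let go. It is level with the rider when this equals joint rider.
- gauge_grip (a point): Grip point on the gauge's upright black post: post 18 mm in diameter, standing from 27 to 81 mm above the bench, with a cap 24 mm wide up to 87 mm; this point is on its axis 64 mm above the bench. It is 125 mm + joint gauge from the mixer's origin along the mixer's y.
- gauge_pointer (a point): End of the thin steel pointer that sticks out sideways (mixer +x) from the foot of the post, 25 mm above the bench, at the same distance along the mixer's y as the post's axis.
- rider_tip (a point): Tip of the pointer of the rider: a small dark steel clip, 16 x 12 mm, its top 27 mm above the bench, on the rail along the apron's +x side. The gauge is to be set level with it along the mixer's y.
- rider (a joint): Where the rider stands along the scale (m), in the same measure as joint gauge. It slides stiffly (8 N) and is to stay where it is.
- flask: The round-bottomed flask of clear glass, loose, 0.11 to 0.23 kg: ball 82 mm across (centre 41 mm above the underside), straight neck 30 mm across from 78 to 145 mm, lip 35 mm wide up to 150 mm, tapered cork stopper up to 170 mm. Origin: lowest point of the ball; z along the neck. Stands upright in a cork ring at the start, underside 15 mm above the bench.
- flask_neck (a point): Point on the axis of the flask's neck 120 mm above its underside: where to grip it from above (30 mm wide).
- cork_ring: Cork ring stuck to the bench that the flask stands in: 86 mm outside, 52 mm inside, 24 mm high. Origin: centre of its underside.
- conical_flask: Bystander: conical glass flask, flat base 82 mm across, 138 mm tall with its cork stopper, loose. Origin: centre of its underside.
- amber_bottle: Bystander: capped brown glass bottle, 72 mm across, 150 mm tall, loose. Origin: centre of its underside.
- culture_jar: Bystander: small lidded jar, 60 mm across, 70 mm tall, loose. Origin: centre of its underside.
- petri_dish: Bystander: closed flat dish, 94 mm across, 15 mm tall, loose. Origin: centre of its underside.
- wash_bottle: Bystander: white squeeze bottle with a bent spout, 64 mm across, 185 mm tall, loose. Origin: centre of its underside.
- slide_box: Bystander: flat carton 75 x 100 x 35 mm, loose. Origin: centre of its underside.

How it is judged:
On the way, in this order (a step that is already met when the one before it is completed fails the run):
1. the gauge's pointer is level with the rider's (within 6 mm) and the post has been let go (y of gauge_pointer in the frame of rider_tip between -0.006 and 0.006 m and contact force between the fingers and mixer below 0.1 N), for 0.3 s.
2. the flask sits upright in the ring cradle and has pressed it down at least 16 mm (value of joint cradle above 0.016 m and contact force between flask and mixer above 8 N and z of flask_neck in the frame of cradle_top above 0.095 m and horizontal distance between flask_neck and cradle_top below 0.025 m and angle between flask's own z axis and vertical below 0.17 rad), for 0.3 s.
At the end, for the whole second after the job is handed in: The flask sits in the ring cradle (neck point 95 mm or more above the ring, within 25 mm of its axis, lean under 0.17 rad), pressed on with over 8 N and down at least 16 of 20 mm, at rest, still held by the robot; the gauge's pointer is within 6 mm of the rider's (all of step 2 and y of gauge_pointer in the frame of rider_tip between -0.006 and 0.006 m and contact force between any of the fingers, the arm and flask above 2 N and linear speed of flask below 0.02 m/s); the arm keeps its last pose, push and grip.
It fails at once if the rider is pushed more than 5 mm along its rail (distance of rider_tip from where it was at the start of the episode above 0.005 m).
It fails at once if another thing on the bench is moved more than 30 mm (distance of any of conical_flask, amber_bottle, culture_jar, petri_dish, wash_bottle, slide_box from where it was at the start of the episode above 0.03 m).
It also fails if it takes over 58 s, if anything falls off the work surface, if the arm or the gripper's body presses on something with over 40 N, if the wrist force passes 120 N, or if a joint passes its speed limit or range.

## Working session

There is one attempt and no reset: what is moved stays moved. The work goes in short steps, Python scripts to look and compute and a shell command to move; the robot and the scene stay as the last step left them, time stands still between calls to the robot, and variables do not carry over. Pictures are saved under pics/ and viewed, and the job is handed in when it is done.

```bash
ls -la; mkdir -p pics
python3 - <<'E'
from bench import ctrl
import cv2
print(ctrl.get_state())
for n in ("side","top"):
    im=ctrl.get_image(n); cv2.imwrite(f"pics/{n}0.png",im[:,:,::-1])
    p=ctrl.camera_params(n); print(n,p)
    for t in ("mixer","cradle_top","gauge_grip","gauge_pointer","rider_tip","flask","flask_neck","cork_ring","conical_flask","amber_bottle","culture_jar","petri_dish","wash_bottle","slide_box"):
        print(t,[( [round(float(x),1) for x in d["at"]],round(float(d["confidence"]),2)) for d in ctrl.mark_of(n,t)[:2]])
E
```

```text
total 12
drwxr-xr-x  3 agent agent 4096 Dec  6 15:45 .
drwxr-xr-x 23 root  root  4096 Dec  6 15:45 ..
drwxr-xr-x  2 agent agent 4096 Dec  6 15:45 pics
{'time': 0.0, 'joint_positions': array([-1.1368782 ,  0.3217958 , -0.07007436,  1.45170082,  0.02264896,
        1.37079254, -0.05694137]), 'qd': array([ 4.03798440e-04, -2.69310688e-04,  6.89080177e-05, -2.28072177e-03,
       -1.51640797e-03,  6.42820817e-05,  7.17482030e-04]), 'joint_torque': array([-5.81726249e-05, -4.91290033e+01, -4.03976664e-01, -3.12530673e+01,
       -6.38409681e-02,  4.35607194e-02,  1.75577734e-04]), 'position': array([0.26489103, 0.59333913, 0.40366582]), 'tool_rot': array([ 0.32780843,  1.54584659, -0.33080154]), 'ft_force': array([-0.82893942, -0.62900059, -0.51119874]), 'torque': array([-0.02798222,  0.02768287,  0.05081373]), 'grip_width': 0.998539434975176}
side {'K': array([[378.55481315,   0.        , 317.17666058],
       [  0.        , 378.55481315, 198.44864777],
       [  0.        ,   0.        ,   1.        ]]), 'world_to_cam': array([[ 0.87003318, -0.4927969 , -0.01390936, -0.52716802],
      
[... 1050 characters left out ...]
  ,  0.        ,  1.        ]])}
mixer [([381.2, 229.5], 0.68)]
cradle_top [([384.5, 222.2], 0.65), ([382.6, 227.9], 0.52)]
gauge_grip [([348.3, 221.8], 0.65)]
gauge_pointer [([347.0, 217.7], 0.43), ([255.5, 171.4], 0.26)]
rider_tip [([334.2, 218.9], 0.51)]
flask [([239.9, 242.7], 0.7)]
flask_neck [([233.3, 238.8], 0.81)]
cork_ring [([381.4, 226.9], 0.72), ([242.7, 243.9], 0.41)]
conical_flask [([232.2, 206.2], 0.64), ([348.4, 224.3], 0.55)]
amber_bottle [([434.2, 255.2], 0.71), ([339.2, 159.6], 0.58)]
culture_jar [([254.1, 172.8], 0.58)]
petri_dish [([288.7, 180.0], 0.94), ([231.4, 240.3], 0.43)]
wash_bottle [([195.5, 236.8], 0.88), ([290.4, 180.6], 0.38)]
slide_box [([436.7, 255.2], 0.86)]
```

View pics/side0.png

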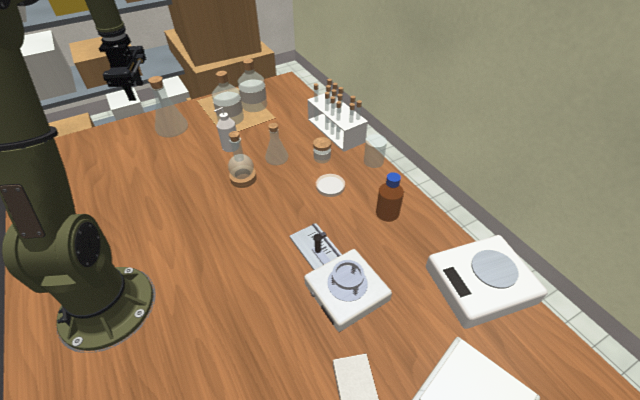

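View pics/top0.png

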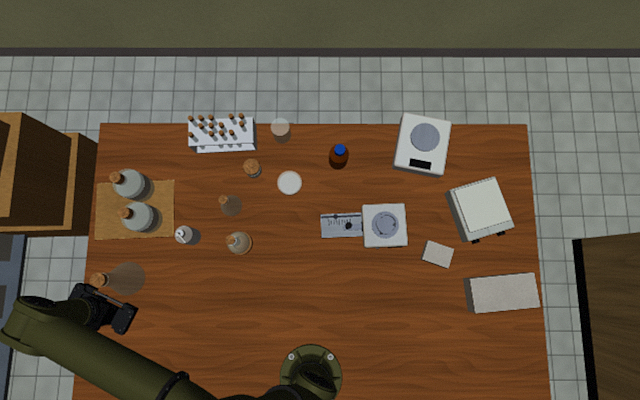

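```bash
cat > h.py <<'E'
import numpy as np, cv2
from bench import ctrl
P={n:ctrl.camera_params(n) for n in ("side","top")}
def proj(n,X):
    X=np.atleast_2d(X); W=P[n]["world_to_cam"]; c=X@W[:3,:3].T+W[:3,3]; u=c@P[n]["K"].T; return u[:,:2]/u[:,2:]
def onz(n,uv,z):
    W=P[n]["world_to_cam"]; R=W[:3,:3]; C=-R.T@W[:3,3]; d=R.T@np.linalg.solve(P[n]["K"],[uv[0],uv[1],1]); return C+d*(z-C[2])/d[2]
def tri(a,b):
    A=[];B=[]
    for n,uv in (("side",a),("top",b)):
        W=P[n]["world_to_cam"]; R=W[:3,:3]; C=-R.T@W[:3,3]; d=R.T@np.linalg.solve(P[n]["K"],[uv[0],uv[1],1]); d/=np.linalg.norm(d); M=np.eye(3)-np.outer(d,d); A.append(M);B.append(M@C)
    return np.linalg.solve(sum(A),sum(B))
def crop(im,x0,y0,x1,y1,s,name):
    cv2.imwrite(name,cv2.resize(im[y0:y1,x0:x1,::-1],None,fx=s,fy=s,interpolation=cv2.INTER_CUBIC))
E
python3 - <<'E'
from h import *
np.set_printoptions(precision=4,suppress=True)
im=cv2.imread("pics/top0.png")[:,:,::-1]; crop(im,310,190,420,260,7,"pics/topc.png")
im=cv2.imread("pics/side0.png")[:,:,::-1]; crop(im,280,215,400,335,5,"pics/sidec.png"); crop(im,200,95,300,195,6,"pics/sidef.png")
for t,z,a,b in [("mixer",0,(347,293.9),(381.2,229.5)),("crad",.095,None,(384.5,222.2)),("grip",.064,(317.6,246.3),(348.3,221.8)),("ptr",.025,(325.9,245.3),(347,217.7)),("rid",.025,(317.5,236.9),(334.2,218.9)),("flask",.015,(242.5,175.4),(239.9,242.7)),("neck",.135,(237.4,144.6),(233.3,238.8)),("cork",0,(243.3,180.6),(242.7,243.9)),("conical",0,(276.2,159.7),(232.2,206.2)),("amber",0,(387,214.5),None),("jar",0,(322,158.8),(254.1,172.8)),("petri",0,(330.9,186.6),(288.7,180)),("wash",0,(230.5,149.4),(195.5,236.8)),("box",0,(352.1,384.1),(436.7,255.2))]:
    print(t,a and onz("side",a,z),b and onz("top",b,z),(a and b) and tri(a,b))
E
```

```text
mixer [ 0.5385 -0.2733  0.    ] [ 0.5275 -0.2644  0.    ] [ 0.5345 -0.2681 -0.0071]
crad None [ 0.5441 -0.261   0.095 ] None
grip [ 0.5249 -0.1471  0.064 ] [ 0.5487 -0.1349  0.064 ] [ 0.5425 -0.1338  0.0407]
ptr [ 0.5603 -0.13    0.025 ] [ 0.5689 -0.1333  0.025 ] [ 0.5644 -0.1317  0.026 ]
rid [ 0.5547 -0.0929  0.025 ] [ 0.5641 -0.0854  0.025 ] [ 0.5627 -0.0849  0.0122]
flask [0.4705 0.2643 0.015 ] [0.4744 0.2669 0.015 ] [0.4731 0.268  0.0113]
neck [0.477  0.2732 0.135 ] [0.48   0.2653 0.135 ] [0.4773 0.2644 0.1414]
cork [0.4673 0.2554 0.    ] [0.4709 0.2592 0.    ] [ 0.4699  0.2605 -0.005 ]
conical [0.6081 0.2972 0.    ] [0.6149 0.3048 0.    ] [ 0.6143  0.3075 -0.0095]
amber [ 0.7891 -0.1069 -0.    ] None None
jar [0.7498 0.2195 0.    ] [0.7469 0.2247 0.    ] [ 0.7503  0.2248 -0.0047]
petri [0.7046 0.0832 0.    ] [0.7186 0.0895 0.    ] [ 0.7162  0.0923 -0.0115]
wash [0.489  0.4344 0.    ] [0.4969 0.4393 0.    ] [ 0.4942  0.4421 -0.0065]
box [ 0.4308 -0.4615  0.    ] [ 0.4318 -0.4699  0.    ] [ 0.4297 -0.4652  0.013 ]
```

View pics/topc.png

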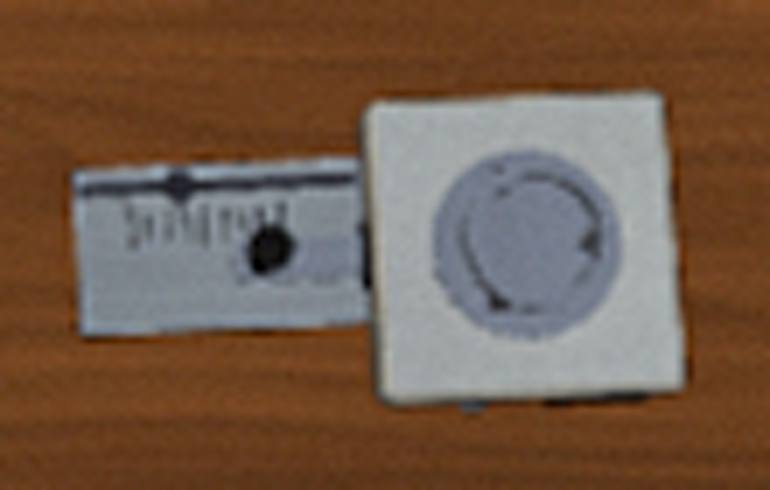

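View pics/sidec.png

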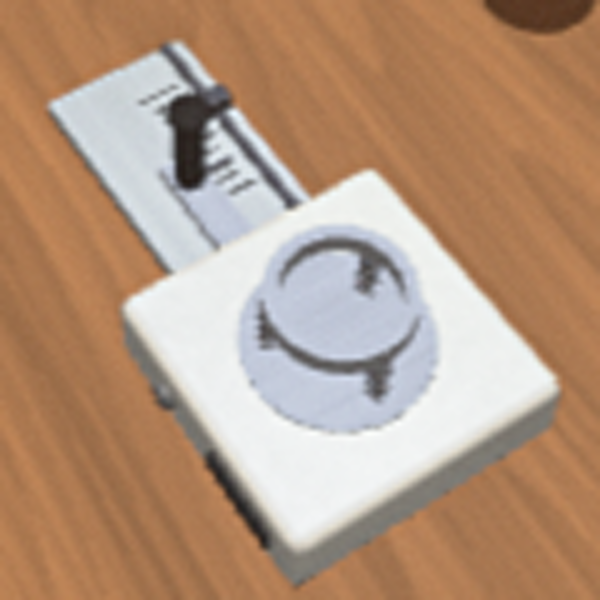

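View pics/sidef.png

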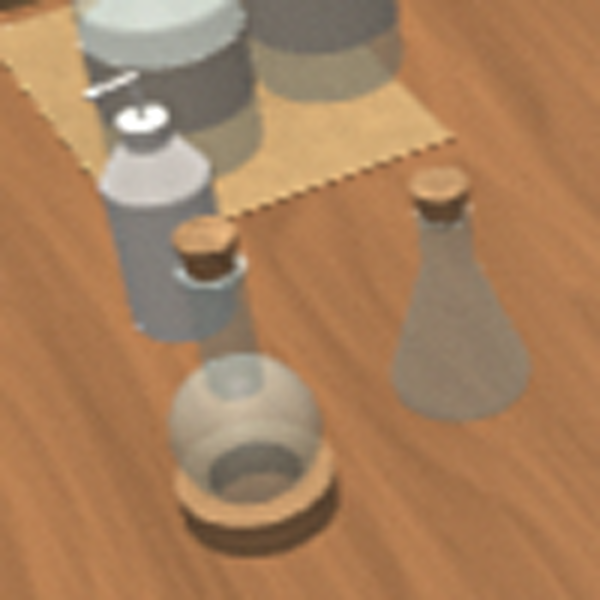

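```bash
cat > fit.py <<'E'
from h import *
from scipy.optimize import least_squares
np.set_printoptions(precision=4,suppress=True)
T=lambda c:(np.array(c)+.5)/7-.5+[310,190]
S=lambda c:(np.array(c)+.5)/5-.5+[280,215]
def M(p,q):
    c,s=np.cos(p[2]),np.sin(p[2]); return np.array([p[0]+c*q[0]-s*q[1],p[1]+s*q[0]+c*q[1],q[2]])
h=.08; r=.004
obs=[("top",T((365,100)),(h,h,.05)),("top",T((664,91)),(h,-h,.05)),("top",T((686,390)),(-h,-h,.05)),("top",T((380,404)),(-h,h,.05)),
("top",T((73,173)),(.055,.235,.012)),("top",T((81,336)),(-.035,.235,.012)),
("side",S((120,303)),(-h,h,.05)),("side",S((374,166)),(h,h,.05)),("side",S((562,386)),(h,-h,.05)),("side",S((297,555)),(-h,-h,.05)),
("side",S((48,106)),(-.035,.235,.012)),("side",S((181,40)),(.055,.235,.012))]
def f(p): return np.concatenate([(proj(n,M(p,q))[0]-uv) for n,uv,q in obs])
s=least_squares(f,[.54,-.265,0.0]); print(s.x,s.fun.reshape(-1,2))
def f2(p):
    return np.concatenate([f(p),proj("top",M(p,(p[3],.125+p[4],.027)))[0]-T((180,185)),proj("side",M(p,(p[3],.125+p[4],.024)))[0]-S((217,97)),
     proj("top",M(p,(0,.125+p[5],.085)))[0]-T((270,250)),proj("side",M(p,(0,.125+p[5],.085)))[0]-S((188,110)),proj("side",M(p,(0,.125+p[5],.03)))[0]-S((190,181))])
s=least_squares(f2,[.54,-.265,0.0,.045,.05,.01],x_scale=.01); print(s.x,s.fun.reshape(-1,2)[-5:])
p=s.x; print("post",M(p,(0,.125+p[5],.064)),"target",M(p,(0,.125+p[4],.064)),"cradle",M(p,(0,0,.095)))
E
python3 fit.py
```

```text
[ 0.5385 -0.2707  0.0452] [[ 0.2442  0.7117]
 [ 0.7383  0.2274]
 [ 1.0581  0.9124]
 [ 0.7508  0.7201]
 [ 0.3246  0.1069]
 [ 0.1982  0.5885]
 [-0.8976 -1.0387]
 [ 0.0899 -1.4955]
 [ 1.6917 -0.3522]
 [-0.204  -0.1491]
 [ 0.0367 -0.7406]
 [ 0.0818 -0.5265]]
[ 0.5383 -0.2707  0.0457  0.0441  0.0536  0.0114] [[ 0.2283  0.1686]
 [ 0.0228 -0.2721]
 [ 0.5152  0.4404]
 [ 0.3081  0.326 ]
 [ 0.1777 -1.267 ]]
post [ 0.5321 -0.1344  0.064 ] target [ 0.5302 -0.0922  0.064 ] cradle [ 0.5383 -0.2707  0.095 ]
```

```bash
cat >> h.py <<'E'
from scipy.spatial.transform import Rotation as Ro
np.set_printoptions(precision=4,suppress=True)
def show(target=None,yaw=None):
    s=ctrl.get_state(); R=Ro.from_rotvec(s["tool_rot"]); m=R.as_matrix(); g=s["position"]+.164*m[:,0]
    print("t",s["time"],"tcp",s["position"],"grasp",g,"F",s["ft_force"],"grip",s["grip_width"]*87,"q",s["joint_positions"]); print("axes cols",m.round(4).tolist())
    if yaw is not None: # desired jaw (tool y) direction angle in world, x down
        y=np.array([np.cos(yaw),np.sin(yaw),0]); x=np.array([0,0,-1.]); D=np.column_stack([x,y,np.cross(x,y)])
        print("rotvec tool", (R.inv()*Ro.from_matrix(D)).as_rotvec()); m2=D
    else: m2=m
    if target is not None:
        d=np.array(target)-g; print("shift tool(cur) mm",1000*m.T@d,"| in desired axes",1000*m2.T@(np.array(target)-(s["position"]+.164*m2[:,0])))
E
python3 -c "
from h import *
show((.5321,-.1344,.2),np.pi/2+.0457)
show((.5321,-.1344,.2),-np.pi/2+.0457)
show((.5321,-.1344,.2),.0457)"
```

```text
t 1.5 tcp [0.265  0.5935 0.4048] grasp [0.265  0.5935 0.2408] F [0.7867 0.3624 1.0373] grip 87.15832541252819 q [-1.1369  0.321  -0.0701  1.4505  0.0226  1.3708 -0.0569]
axes cols [[0.0001, 0.4076, 0.9132], [0.0, 0.9132, -0.4076], [-1.0, 0.0001, 0.0001]]
rotvec tool [-0.4655  0.0001 -0.    ]
shift tool(cur) mm [  40.7932 -555.8741  540.6167] | in desired axes [  40.7834 -739.3887  233.6039]
t 1.5 tcp [0.265  0.5935 0.4048] grasp [0.265  0.5935 0.2408] F [0.7867 0.3624 1.0373] grip 87.15832541252819 q [-1.1369  0.321  -0.0701  1.4505  0.0226  1.3708 -0.0569]
axes cols [[0.0001, 0.4076, 0.9132], [0.0, 0.9132, -0.4076], [-1.0, 0.0001, 0.0001]]
rotvec tool [ 2.6761 -0.0001 -0.0001]
shift tool(cur) mm [  40.7932 -555.8741  540.6167] | in desired axes [  40.7834  739.3887 -233.6039]
t 1.5 tcp [0.265  0.5935 0.4048] grasp [0.265  0.5935 0.2408] F [0.7867 0.3624 1.0373] grip 87.15832541252819 q [-1.1369  0.321  -0.0701  1.4505  0.0226  1.3708 -0.0569]
axes cols [[0.0001, 0.4076, 0.9132], [0.0, 0.9132, -0.4076], [-1.0, 0.0001, 0.0001]]
rotvec tool [ 1.1053  0.     -0.0001]
shift tool(cur) mm [  40.7932 -555.8741  540.6167] | in desired axes [ 40.7834 233.6039 739.3887]
```

```bash
python3 -m crank '[0,0,0,-0.155,0,0,87, 0,0,0,-0.155,0,0,87, 0,0,0,-0.155,0,0,87, 0,-57,18,0,0,0,60, 0,-57,18,0,0,0,60]' && python3 -m crank '[0,-57,18,0,0,0,60, 0,-57,18,0,0,0,60, 0,-57,18,0,0,0,60, 0,-57,18,0,0,0,60, 0,-57,18,0,0,0,60]' 
python3 -c "
from h import *
show((.5321,-.1344,.15),np.pi/2+.0457)"
```

```text
time: 2.12
position: [0.3063, 0.4803, 0.4044]
tool_rot: [-0.037, 1.57, 0.036]
ft_force: [1.1, -0.3, -0.1]
grip_width: 0.852
time: 2.75
position: [0.4092, 0.1987, 0.4052]
tool_rot: [-0.035, 1.569, 0.036]
ft_force: [0.5, 0.0, -0.1]
grip_width: 0.695
t 2.75 tcp [0.4092 0.1987 0.4052] grasp [0.4094 0.1988 0.2412] F [ 0.526   0.0401 -0.054 ] grip 60.438294177229174 q [-0.6833 -0.1023  0.1619  1.9139  0.0167  1.3273  1.0898]
axes cols [[0.0011, -0.0453, 0.999], [0.0009, 0.999, 0.0453], [-1.0, 0.0008, 0.0011]]
rotvec tool [-0.0004  0.0011 -0.0008]
shift tool(cur) mm [  91.0138 -338.4882  107.413 ] | in desired axes [  91.1691 -338.3261  107.5548]
```

```bash
python3 -m crank '[0,-56,18,0,0,0,60, 0,-56,18,0,0,0,60, 0,-56,18,0,0,0,60, 0,-56,18,0,0,0,60, 0,-56,18,0,0,0,60]' && python3 -m crank '[0,-58,17.5,0,0,0,60, 30,0,0,0,0,0,60, 30,0,0,0,0,0,60, 0,0,0,0,0,0,60, 0,0,0,0,0,0,60]' 
python3 -c "
from h import *
show((.5321,-.1344,.064),np.pi/2+.0457)
for n in ('top','side'): cv2.imwrite(f'pics/{n}1.png',ctrl.get_image(n)[:,:,::-1])
crop(cv2.imread('pics/top1.png')[:,:,::-1],290,160,420,260,6,'pics/top1c.png')
crop(cv2.imread('pics/side1.png')[:,:,::-1],270,180,400,310,4,'pics/side1c.png')
"
```

```text
time: 3.38
position: [0.5117, -0.0768, 0.4052]
tool_rot: [-0.035, 1.569, 0.036]
ft_force: [0.8, -0.1, 0.4]
grip_width: 0.687
time: 4.0
position: [0.5319, -0.1321, 0.346]
tool_rot: [-0.036, 1.569, 0.036]
ft_force: [-0.1, 0.4, 0.1]
grip_width: 0.69
t 4.0 tcp [ 0.5319 -0.1321  0.346 ] grasp [ 0.5322 -0.1321  0.182 ] F [-0.073   0.4344  0.0874] grip 60.06981880604554 q [-0.3326  0.1513  0.5803  1.8044 -0.0888  1.21    1.89  ]
axes cols [[0.0017, -0.0455, 0.999], [-0.0001, 0.999, 0.0455], [-1.0, -0.0002, 0.0017]]
rotvec tool [-0.0002  0.0017  0.0002]
shift tool(cur) mm [117.985   -2.2378  -0.3951] | in desired axes [117.9849  -2.2926   0.0739]
```

View pics/side1c.png

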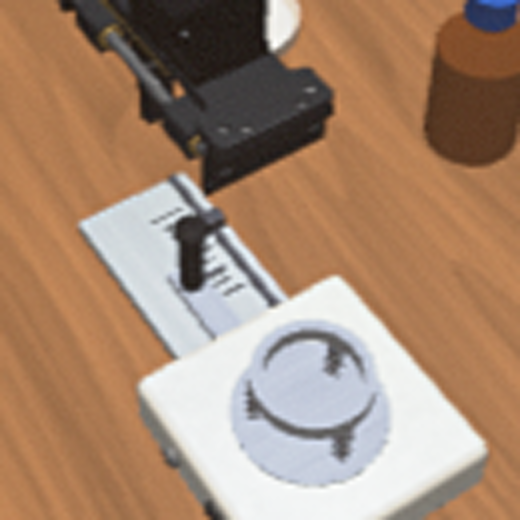

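View pics/top1c.png

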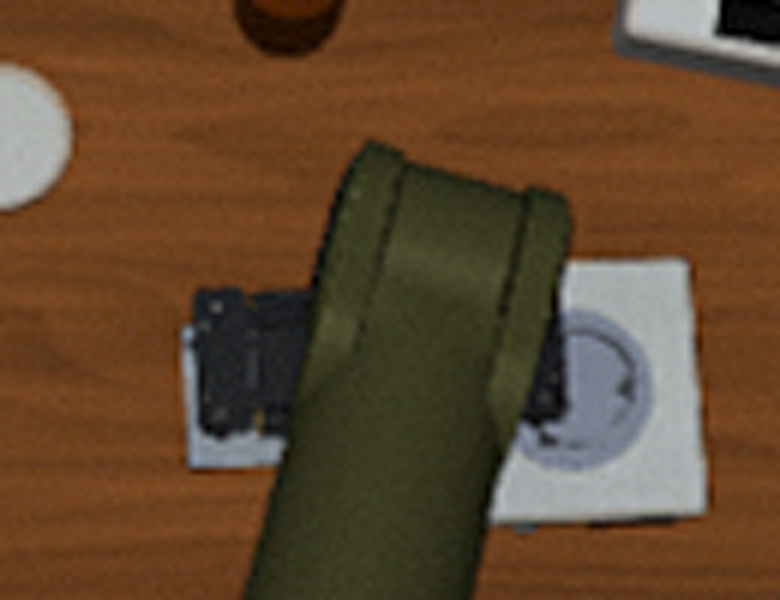

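```bash
python3 -m crank '[40,-2,0,0,0,0,60, 40,0,0,0,0,0,60, 25,0,0,0,0,0,60, 12,0,0,0,0,0,60, 0,0,0,0,0,0,60]' && python3 -m crank '[0,0,0,0,0,0,0, 0,0,0,0,0,0,0, 0,0,0,0,0,0,0, 0,0,0,0,0,0,0, 0,0,0,0,0,0,0]' 40
python3 -c "
from h import *
show((.5321,-.1344,.064),np.pi/2+.0457)
"
```

```text
time: 4.72
position: [0.5319, -0.134, 0.2281]
tool_rot: [-0.036, 1.57, 0.036]
ft_force: [0.4, -0.5, 0.3]
grip_width: 0.688
time: 5.35
position: [0.5316, -0.1338, 0.2278]
tool_rot: [-0.035, 1.57, 0.036]
ft_force: [-0.8, 4.8, 1.7]
grip_width: 0.206
t 5.35 tcp [ 0.5316 -0.1338  0.2278] grasp [ 0.5316 -0.1337  0.0638] F [-0.8497  4.755   1.7448] grip 17.964639508378614 q [-0.2922  0.2927  0.5606  1.9171 -0.1865  0.9829  1.9692]
axes cols [[0.0, -0.0451, 0.999], [0.0009, 0.999, 0.0451], [-1.0, 0.0009, 0.0001]]
rotvec tool [-0.0006  0.0001 -0.0009]
shift tool(cur) mm [-0.1698 -0.7444  0.4448] | in desired axes [-0.1693 -0.6007  0.4527]
```

```bash
python3 -m crank '[0,5,0,0,0,0,0, 0,10,0,0,0,0,0, 0,12,0,0,0,0,0, 0,10,0,0,0,0,0, 0,5,0,0,0,0,0]' && python3 -m crank '[0,0,0,0,0,0,0, 0,0,0,0,0,0,0, 0,0,0,0,0,0,0, 0,0,0,0,0,0,0, 0,0,0,0,0,0,0]'
python3 -c "
from h import *
show((.5302,-.0922,.064),np.pi/2+.0457)
for n in ('top','side'): cv2.imwrite(f'pics/{n}2.png',ctrl.get_image(n)[:,:,::-1])
crop(cv2.imread('pics/side2.png')[:,:,::-1],280,205,360,285,7,'pics/side2c.png')
print(ctrl.mark_of('side','gauge_pointer')[:2],ctrl.mark_of('side','rider_tip')[:2])
"
```

```text
time: 5.98
position: [0.5296, -0.0948, 0.2278]
tool_rot: [-0.038, 1.569, 0.03]
ft_force: [1.3, -8.5, -2.6]
grip_width: 0.193
time: 6.6
position: [0.5297, -0.0944, 0.2278]
tool_rot: [-0.037, 1.57, 0.031]
ft_force: [0.9, -5.3, -1.8]
grip_width: 0.194
t 6.6 tcp [ 0.5297 -0.0944  0.2278] grasp [ 0.5298 -0.095   0.0638] F [ 0.8772 -5.3185 -1.8346] grip 16.87888971660349 q [-0.3571  0.268   0.5452  1.942  -0.1628  0.9736  1.8783]
axes cols [[0.001, -0.0435, 0.9991], [-0.0036, 0.999, 0.0435], [-1.0, -0.0036, 0.0008]]
rotvec tool [-0.0022  0.0008  0.0036]
shift tool(cur) mm [-0.1735  2.7877  0.499 ] | in desired axes [-0.165   2.1935  0.6408]
[{'at': [331.9, 188.8], 'confidence': 0.69}, {'at': [315.9, 233.7], 'confidence': 0.64}] []
```

View pics/side2c.png

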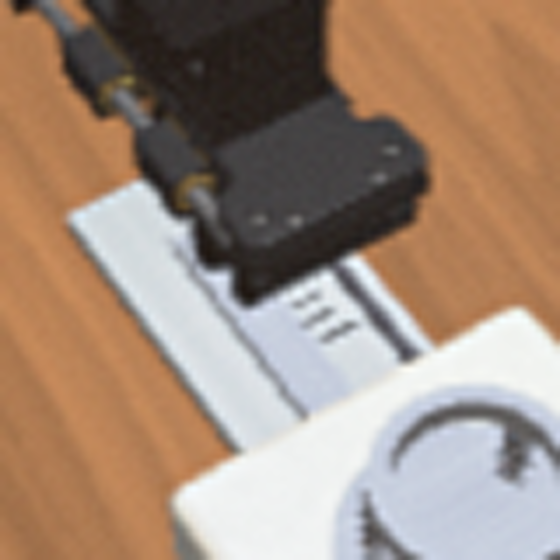

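```bash
python3 -m crank '[0,2.5,-0.5,0,0,0,0, 0,0,0,0,0,0,0, 0,0,0,0,0,0,0, 0,0,0,0,0,0,60, 0,0,0,0,0,0,60]' && python3 -m crank '[0,0,0,0,0,0,60, 0,0,0,0,0,0,60, -30,0,0,0,0,0,60, -50,0,0,0,0,0,60, -50,0,0,0,0,0,60]'
python3 -m crank '[-20,50,-15,0,0,0,60, 0,55,-15,0,0,0,87, 0,55,-15,0,0,0,87, 0,55,-15,0,0,0,87, 0,0,0,0,0,0,87]'
python3 -c "
from h import *
for n in ('top','side'): cv2.imwrite(f'pics/{n}3.png',ctrl.get_image(n)[:,:,::-1])
show((.478,.265,.24),1.57)
crop(cv2.imread('pics/side3.png')[:,:,::-1],280,205,360,285,7,'pics/side3c.png')
crop(cv2.imread('pics/top3.png')[:,:,::-1],310,190,420,260,7,'pics/top3c.png')
for n in ('top','side'):print(ctrl.mark_of(n,'gauge_pointer')[:2],ctrl.mark_of(n,'gauge_grip')[:2],ctrl.mark_of(n,'rider_tip')[:2])
"
```

```text
time: 7.42
position: [0.529, -0.0894, 0.2277]
tool_rot: [-0.035, 1.571, 0.036]
ft_force: [0.9, -0.4, -0.0]
grip_width: 0.342
time: 8.05
position: [0.5288, -0.0894, 0.359]
tool_rot: [-0.036, 1.571, 0.036]
ft_force: [0.9, 0.7, -0.6]
grip_width: 0.686
time: 8.68
position: [0.4577, 0.1272, 0.3778]
tool_rot: [-0.042, 1.571, 0.044]
ft_force: [0.4, -0.4, 0.2]
grip_width: 0.981
t 8.775 tcp [0.4593 0.1226 0.3778] grasp [0.4593 0.1226 0.2138] F [-1.0802 -1.1357 -1.1444] grip 86.00410936609899 q [-0.6628 -0.0471  0.3377  1.9167  0.0168  1.2694  1.2872]
axes cols [[0.0002, -0.0469, 0.9989], [-0.0004, 0.9989, 0.0469], [-1.0, -0.0004, 0.0002]]
rotvec tool [0.0477 0.0002 0.0004]
shift tool(cur) mm [-26.2454 141.3746  25.3727] | in desired axes [-26.1922 142.3683  18.6322]
[{'at': [337.6, 219.9], 'confidence': 0.7}] [{'at': [239.6, 243.9], 'confidence': 0.16}] [{'at': [336.5, 218.0], 'confidence': 0.35}]
[{'at': [320.0, 237.7], 'confidence': 0.6}] [{'at': [312.7, 233.8], 'confidence': 0.8}] [{'at': [317.2, 232.4], 'confidence': 0.39}]
```

View pics/side3c.png

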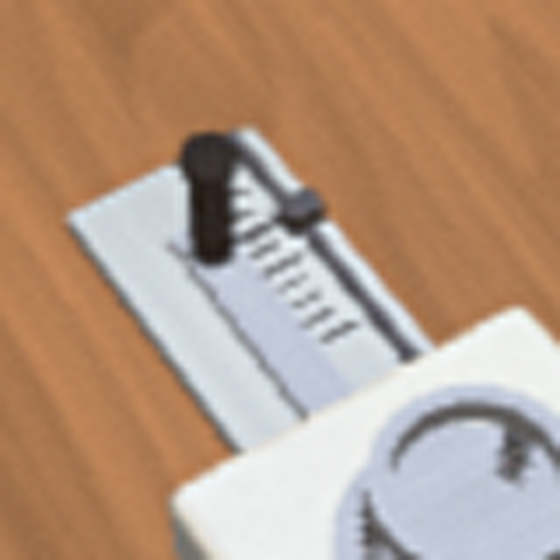

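View pics/top3c.png

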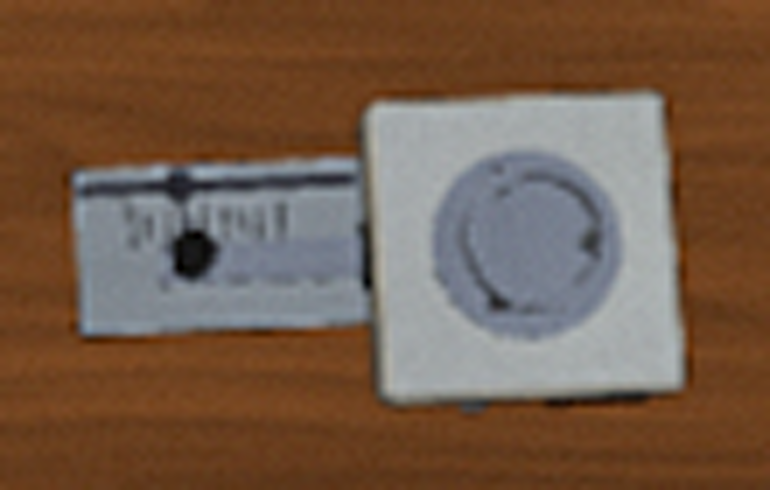

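```bash
cat > fit2.py <<'E'
exec(open("fit.py").read().split("s=least_squares(f,")[0])
S3=lambda c:(np.array(c)+.5)/7-.5+[280,205]
def g(p): return np.concatenate([f(p),proj("top",M(p,(p[3],.125+p[4],.027)))[0]-T((180,185)),proj("side",M(p,(p[3],.125+p[4],.024)))[0]-S3((302,211)),
 proj("top",M(p,(0,.125+p[5],.085)))[0]-T((193,252)),proj("side",M(p,(0,.125+p[5],.085)))[0]-S3((208,158)),proj("side",M(p,(0,.125+p[5],.03)))[0]-S3((213,256))])
s=least_squares(g,[.54,-.265,0.0,.045,.05,.05],x_scale=.01); p=s.x; print(p,s.fun.reshape(-1,2)[-5:])
# per camera estimates along y
for n,rc,rz,pc in (("top",T((180,185)),.027,T((193,252))),("side",S3((302,211)),.024,S3((208,158)))):
    R=onz(n,rc,rz);C=onz(n,pc,.085); u=np.array([-np.sin(p[2]),np.cos(p[2]),0]); print(n,"rider-post along y mm",1000*(R-C)@u)
R=onz("side",S3((213,256)),.03); print("foot side",1000*(onz("side",S3((302,211)),.024)-R)@u)
for n,a,b in (("top",(337.6,219.9),(336.5,218.0)),("side",(320,237.7),(317.2,232.4))):
    print("net",n,1000*(onz(n,b,.025)-onz(n,a,.025))@u)
E
python3 fit2.py
```

```text
[ 0.5383 -0.2707  0.046   0.043   0.0528  0.0504] [[ 0.4685  0.4664]
 [ 0.1246 -0.6154]
 [ 0.6017  0.6257]
 [ 0.4023  0.0598]
 [ 0.2468 -1.2442]]
top rider-post along y mm 1.9766286466757843
side rider-post along y mm -0.0804886601462576
foot side 3.9937864143739006
net top 3.752819976001094
net side 20.30958619833812
```

Run:
```python
import cv2,numpy as np
from h import *
a=[ctrl.get_image("top").astype(float) for _ in range(3)]; b=[ctrl.get_image("side").astype(float) for _ in range(3)]
t=np.clip((np.mean(a,0)-40)*1.5,0,255).astype(np.uint8); s=np.mean(b,0).astype(np.uint8)
t=t[208:240,316:366,::-1]; s=s[220:250,298:338,::-1]
cv2.imwrite("pics/t4.png",cv2.resize(t,None,fx=16,fy=16,interpolation=cv2.INTER_CUBIC)); cv2.imwrite("pics/s4.png",cv2.resize(s,None,fx=18,fy=18,interpolation=cv2.INTER_CUBIC))
show()
```

```text
t 9.375 tcp [0.4595 0.1222 0.3778] grasp [0.4595 0.1222 0.2138] F [ 0.0707 -0.583  -0.5771] grip 86.86495247194257 q [-0.6618 -0.0468  0.3378  1.9165  0.0162  1.2692  1.2866]
axes cols [[0.0, -0.0449, 0.999], [0.0, 0.999, 0.0449], [-1.0, 0.0, 0.0]]
```

View pics/t4.png

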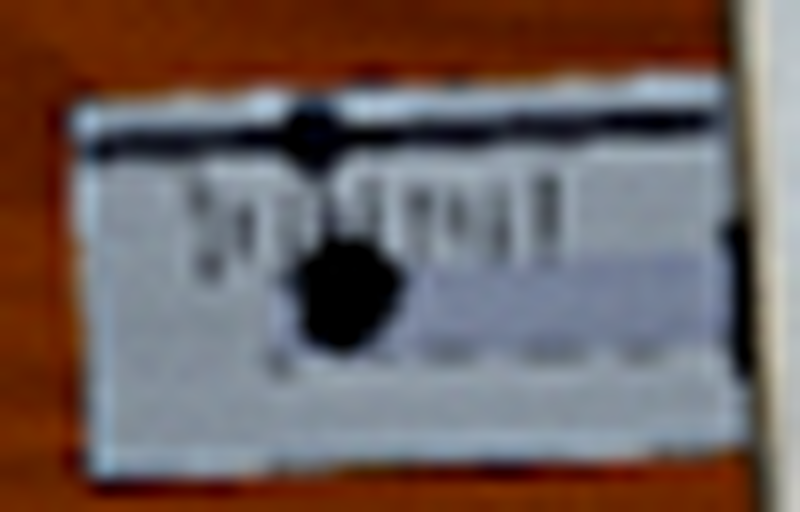

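View pics/s4.png

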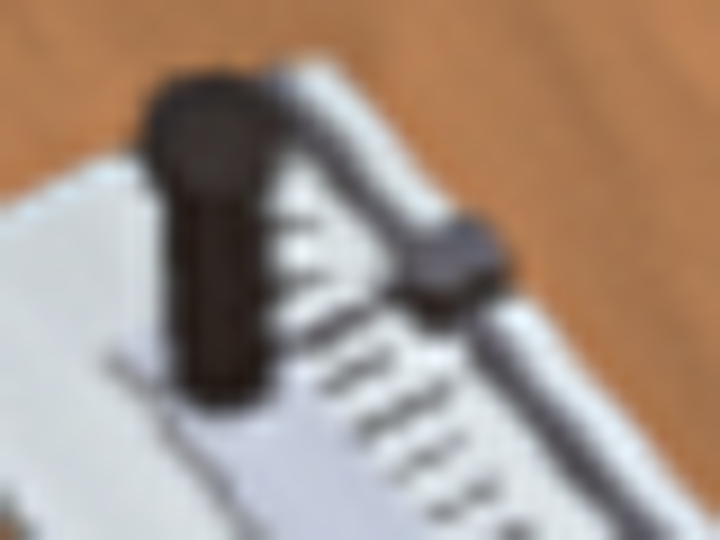

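Run:
```python
from h import *
im=cv2.imread("pics/top0.png")[:,:,::-1]; crop(im,205,210,275,275,10,"pics/topf.png")
F=lambda c:(np.array(c)+.5)/6-.5+[200,95]
for nm,c,z in (("stopper top",(205,233),.185),("lip",(210,270),.165),("ball",(246,428),.056),("ring top",(257,488),.024)): print(nm,onz("side",F(c),z))
```

```text
stopper top [0.471 0.265 0.185]
lip [0.4688 0.2618 0.165 ]
ball [0.4709 0.265  0.056 ]
ring top [0.4669 0.2521 0.024 ]
```

View pics/topf.png

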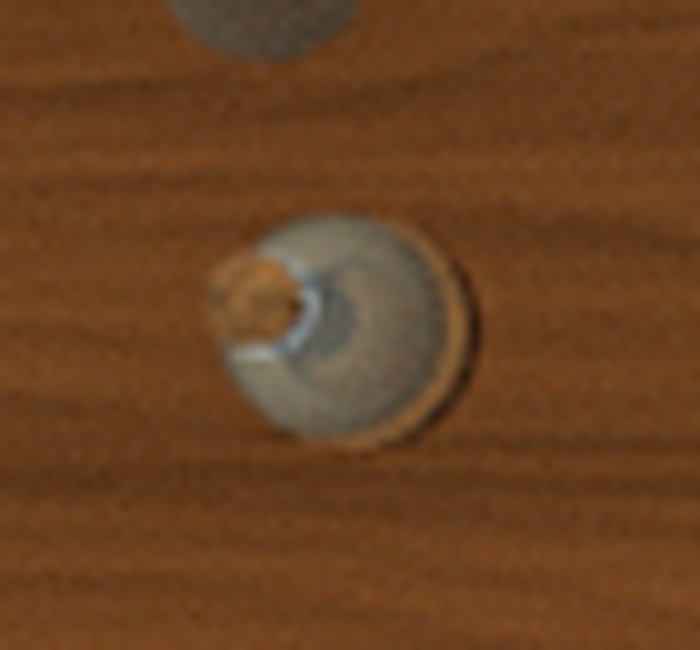

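Run:
```python
from h import *
F=lambda c:(np.array(c)+.5)/10-.5+[205,210]
for nm,c,z in (("stopper top",(252,297),.185),("lip",(265,306),.165),("ball",(338,326),.056)): print(nm,onz("top",F(c),z))
show((.4725,.2645,.137),1.6165)
```

```text
stopper top [0.4748 0.2657 0.185 ]
lip [0.4733 0.2659 0.165 ]
ball [0.4738 0.2641 0.056 ]
t 9.375 tcp [0.4595 0.1222 0.3778] grasp [0.4595 0.1222 0.2138] F [ 0.0707 -0.583  -0.5771] grip 86.86495247194257 q [-0.6618 -0.0468  0.3378  1.9165  0.0162  1.2692  1.2866]
axes cols [[0.0, -0.0449, 0.999], [0.0, 0.999, 0.0449], [-1.0, 0.0, 0.0]]
rotvec tool [-0.0008  0.     -0.    ]
shift tool(cur) mm [ 76.7641 141.534   19.3811] | in desired axes [ 76.7598 141.5254  19.497 ]
```

```bash
python3 -m crank '[-25,45,6,0,0,0,87, 0,50,7,0,0,0,87, 0,46.5,6,0,0,0,87, 0,0,0,0,0,0,87, 0,0,0,0,0,0,87]'
python3 -c "
from h import *
show((.4725,.265,.137),1.6165)
for n in ('top','side'): cv2.imwrite(f'pics/{n}5.png',ctrl.get_image(n)[:,:,::-1])
crop(cv2.imread('pics/side5.png')[:,:,::-1],190,80,310,200,5,'pics/side5c.png')
"
```

```text
time: 10.0
position: [0.4722, 0.2641, 0.4025]
tool_rot: [-0.036, 1.571, 0.034]
ft_force: [0.3, -0.6, -0.0]
grip_width: 1.001
t 10.0 tcp [0.4722 0.2641 0.4025] grasp [0.4721 0.2639 0.2385] F [ 0.3391 -0.5643 -0.0302] grip 87.0773226386399 q [-0.7761  0.088   0.2311  1.7347 -0.0199  1.322   1.0748]
axes cols [[-0.0002, -0.045, 0.999], [-0.0011, 0.999, 0.045], [-1.0, -0.0011, -0.0003]]
rotvec tool [-0.0007 -0.0003  0.0011]
shift tool(cur) mm [101.4886   1.2239   0.4461] | in desired axes [101.4898   0.9338   0.3729]
```

View pics/side5c.png

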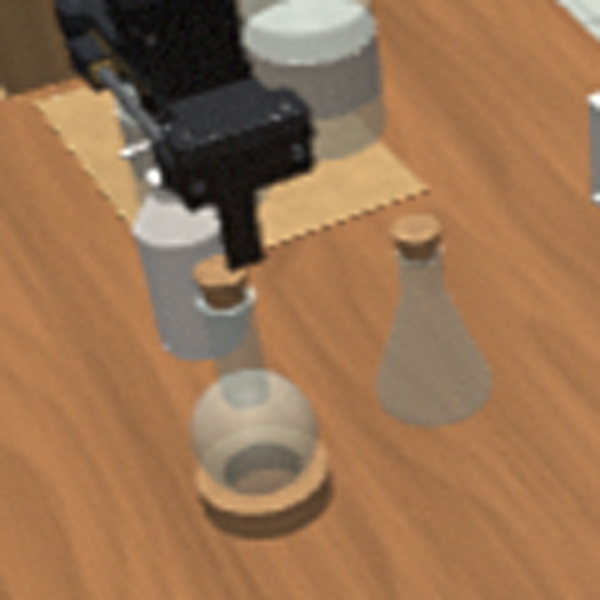

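```bash
python3 -m crank '[40,1,0.4,0,0,0,87, 40,0,0,0,0,0,87, 20,0,0,0,0,0,87, 0,0,0,0,0,0,87, 0,0,0,0,0,0,25]' 50 && python3 -m crank '[0,0,0,0,0,0,25, 0,0,0,0,0,0,25, 0,0,0,0,0,0,20, 0,0,0,0,0,0,20, 0,0,0,0,0,0,20]' 50
python3 -c "
from h import *
show((.4725,.265,.137),1.6165)"
```

```text
time: 10.72
position: [0.473, 0.2651, 0.3041]
tool_rot: [-0.034, 1.569, 0.035]
ft_force: [0.9, 0.5, 0.2]
grip_width: 0.951
time: 11.35
position: [0.4724, 0.2656, 0.3028]
tool_rot: [-0.036, 1.57, 0.036]
ft_force: [-0.7, 0.8, 0.8]
grip_width: 0.4
t 11.35 tcp [0.4724 0.2656 0.3028] grasp [0.4724 0.2657 0.1388] F [-0.6823  0.8073  0.7979] grip 34.80784554206095 q [-0.7692  0.1667  0.2283  1.856  -0.0416  1.1234  1.0902]
axes cols [[0.0001, -0.0453, 0.999], [0.0, 0.999, 0.0453], [-1.0, 0.0, 0.0001]]
rotvec tool [-0.0004  0.0001 -0.    ]
shift tool(cur) mm [ 1.7883 -0.6553  0.088 ] | in desired axes [ 1.7884 -0.6505  0.1012]
```

```bash
python3 -m crank '[0,0,0,0,0,0,15, 0,0,0,0,0,0,10, 0,0,0,0,0,0,10, 0,0,0,0,0,0,10, 0,0,0,0,0,0,10]' 50
python3 -c "
from h import *
show((.4725,.265,.137),1.6165)"
```

```text
time: 11.98
position: [0.4724, 0.2657, 0.3028]
tool_rot: [-0.035, 1.57, 0.036]
ft_force: [-0.4, 0.8, 0.0]
grip_width: 0.337
t 11.975 tcp [0.4724 0.2657 0.3028] grasp [0.4724 0.2658 0.1388] F [-0.4011  0.7622  0.048 ] grip 29.277796496771376 q [-0.7692  0.1667  0.2282  1.856  -0.0419  1.1233  1.0902]
axes cols [[0.0001, -0.0453, 0.999], [0.0003, 0.999, 0.0453], [-1.0, 0.0003, 0.0001]]
rotvec tool [-0.0004  0.0001 -0.0003]
shift tool(cur) mm [ 1.8083 -0.7864  0.0665] | in desired axes [ 1.8085 -0.7376  0.0909]
```

```bash
python3 -m crank '[-15,0,0,0,0,0,10, -40,0,0,0,0,0,10, -40,0,0,0,0,0,10, -35,0,0,0,0,0,10, 0,0,0,0,0,0,10]'
python3 -c "
from h import *
show((.5383,-.2707,.269),1.6165)
for n in ('top','side'): cv2.imwrite(f'pics/{n}6.png',ctrl.get_image(n)[:,:,::-1])
crop(cv2.imread('pics/side6.png')[:,:,::-1],170,60,310,200,4,'pics/side6c.png')
"
```

```text
time: 12.6
position: [0.4731, 0.2655, 0.4366]
tool_rot: [-0.032, 1.565, 0.038]
ft_force: [-0.7, -0.4, -2.4]
grip_width: 0.334
t 12.6 tcp [0.4731 0.2655 0.4366] grasp [0.474  0.2661 0.2726] F [-0.6806 -0.3996 -2.4368] grip 29.086187474372977 q [-0.7793  0.072   0.2317  1.6834 -0.017   1.3815  1.0705]
axes cols [[0.0056, -0.0448, 0.999], [0.0036, 0.999, 0.0448], [-1.0, 0.0034, 0.0057]]
rotvec tool [-0.0009  0.0057 -0.0034]
shift tool(cur) mm [   1.9782 -539.1516   40.1948] | in desired axes [   3.5688 -538.6252   40.6509]
```

View pics/side6c.png

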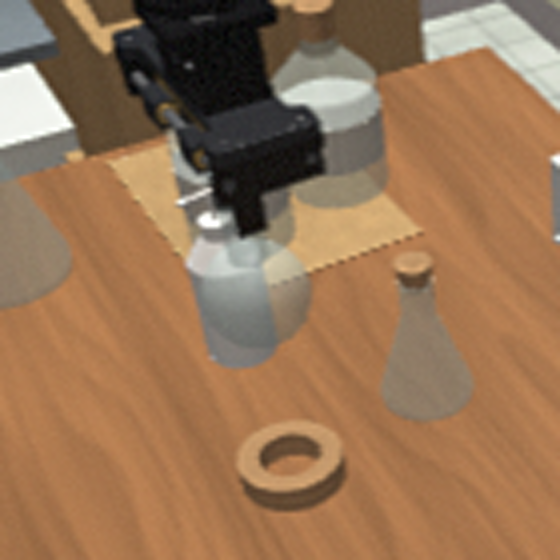

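```bash
python3 -m crank '[0,-20,1.5,0,0,0,10, 0,-45,3.5,0,0,0,10, 0,-50,3.8,0,0,0,10, 0,-50,3.8,0,0,0,10, 0,-50,3.8,0,0,0,10]' && python3 -m crank '[0,-50,3.8,0,0,0,10, 0,-50,3.8,0,0,0,10, 0,-50,3.8,0,0,0,10, 0,-50,3.8,0,0,0,10, 0,-50,3.8,0,0,0,10]' && python3 -m crank '[0,-40,3,0,0,0,10, 0,-25,2,0,0,0,10, 0,-8,0.5,0,0,0,10, 0,0,0,0,0,0,10, 0,0,0,0,0,0,10]'
python3 -c "
from h import *
show((.5383,-.2707,.2045),1.6165)
for n in ('top','side'): cv2.imwrite(f'pics/{n}7.png',ctrl.get_image(n)[:,:,::-1])
crop(cv2.imread('pics/side7.png')[:,:,::-1],260,160,420,320,4,'pics/side7c.png')
crop(cv2.imread('pics/top7.png')[:,:,::-1],310,160,430,260,5,'pics/top7c.png')
"
```

```text
time: 13.32
position: [0.4979, 0.0482, 0.4314]
tool_rot: [-0.035, 1.573, 0.034]
ft_force: [0.3, -0.2, -3.2]
grip_width: 0.339
time: 13.95
position: [0.5273, -0.2003, 0.4316]
tool_rot: [-0.034, 1.573, 0.035]
ft_force: [0.7, 0.7, -2.2]
grip_width: 0.336
time: 14.58
position: [0.5377, -0.2687, 0.4324]
tool_rot: [-0.036, 1.571, 0.038]
ft_force: [0.2, 0.2, -2.1]
grip_width: 0.334
t 14.575 tcp [ 0.5377 -0.2687  0.4324] grasp [ 0.5376 -0.2685  0.2684] F [ 0.1573  0.1984 -2.1405] grip 29.10149889314542 q [-0.1865  0.2405  0.7249  1.561  -0.1618  1.4023  2.1693]
axes cols [[-0.0005, -0.047, 0.9989], [0.0013, 0.9989, 0.047], [-1.0, 0.0013, -0.0004]]
rotvec tool [ 0.0013 -0.0004 -0.0013]
shift tool(cur) mm [63.9177 -2.3117  0.6426] | in desired axes [63.9209 -2.0036  0.5526]
```

View pics/side7c.png

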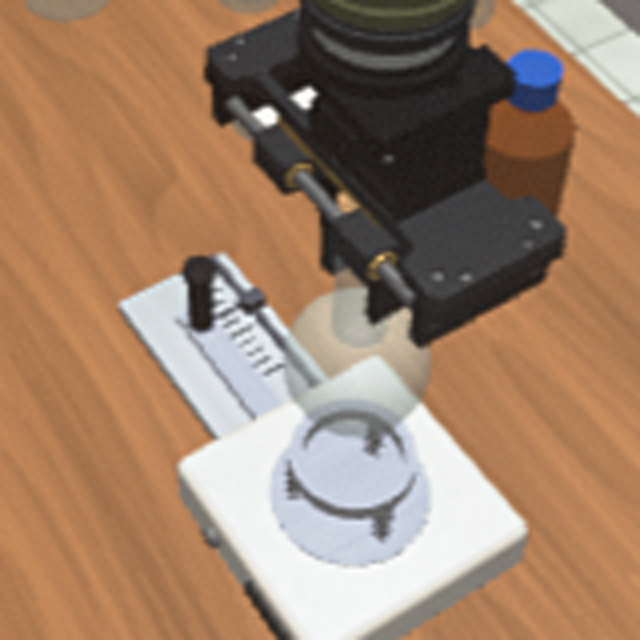

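View pics/top7c.png

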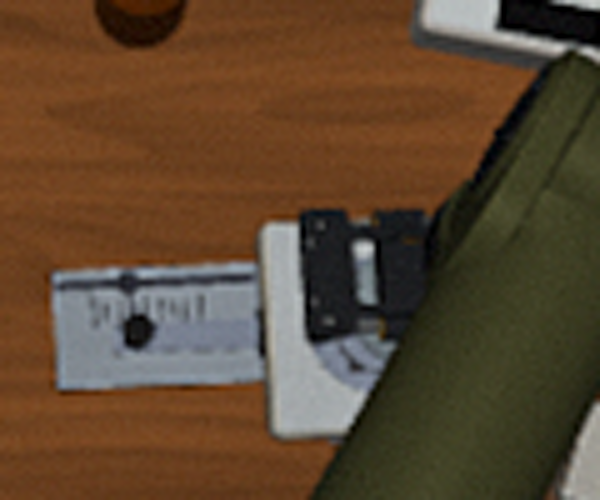

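Run:
```python
from h import *
c=lambda X:(proj("side",X)[0]-[260,160]+.5)*4-.5
print("ring top",c((.5383,-.2707,.095)),"ring in first crop",(proj("side",(.5383,-.2707,.095))[0]-[280,215]+.5)*5-.5,(proj("top",(.5383,-.2707,.095))[0]-[310,190]+.5)*7-.5)
print("ball expected at grasp", c((.5376,-.2685,.2684-.124+.041)))
im=cv2.imread("pics/side0.png")
for X,col in (((.5383,-.2707,.095),(0,0,255)),):
    th=np.linspace(0,2*np.pi,72)
    for r in (.038,.030):
        pts=proj("side",np.c_[X[0]+r*np.cos(th),X[1]+r*np.sin(th),0*th+.095]); 
        big=cv2.resize(im[215:335,280:400],None,fx=6,fy=6,interpolation=cv2.INTER_CUBIC) if r==.038 else big
        for p in ((pts-[280,215]+.5)*6-.5): cv2.circle(big,tuple(int(round(v)) for v in p),1,col,-1)
cv2.imwrite("pics/ringov.png",big[:500,100:700])
```

```text
ring top [353.7422 451.6473] ring in first crop [342.3027 289.6842] [544.0148 239.8754]
ball expected at grasp [357.859  358.4111]
```

View pics/ringov.png

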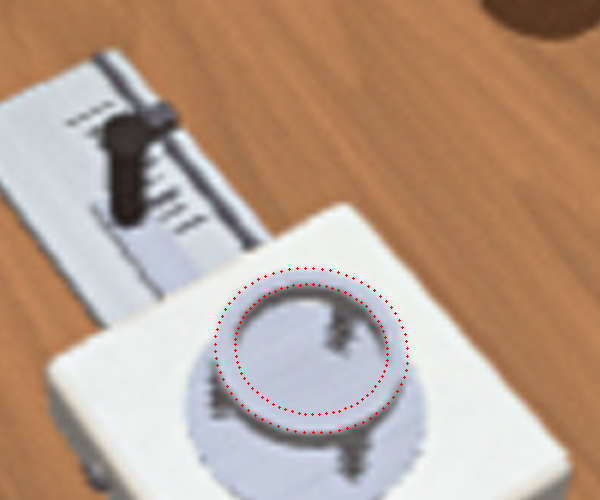

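```bash
python3 -m crank '[20,-2,0.5,0,0,0,10, 20,0,0,0,0,0,10, 15,0,0,0,0,0,10, 3,0,0,0,0,0,10, 0,0,0,0,0,0,10]'
python3 -c "
from h import *
show((.5383,-.2707,.186),1.6165)
cv2.imwrite('pics/side8.png',ctrl.get_image('side')[:,:,::-1])
crop(cv2.imread('pics/side8.png')[:,:,::-1],260,160,420,320,4,'pics/side8c.png')
"
```

```text
time: 15.3
position: [0.5382, -0.272, 0.3746]
tool_rot: [-0.036, 1.571, 0.035]
ft_force: [0.8, 0.0, -2.3]
grip_width: 0.336
t 15.3 tcp [ 0.5382 -0.272   0.3746] grasp [ 0.5381 -0.272   0.2106] F [ 0.8435  0.016  -2.2529] grip 29.204428587126195 q [-0.1725  0.2801  0.7173  1.6383 -0.1898  1.2948  2.1934]
axes cols [[-0.0003, -0.0452, 0.999], [-0.0001, 0.999, 0.0452], [-1.0, -0.0001, -0.0003]]
rotvec tool [-0.0005 -0.0003  0.0001]
shift tool(cur) mm [24.5862  1.3072  0.2403] | in desired axes [24.5864  1.2961  0.184 ]
```

View pics/side8c.png

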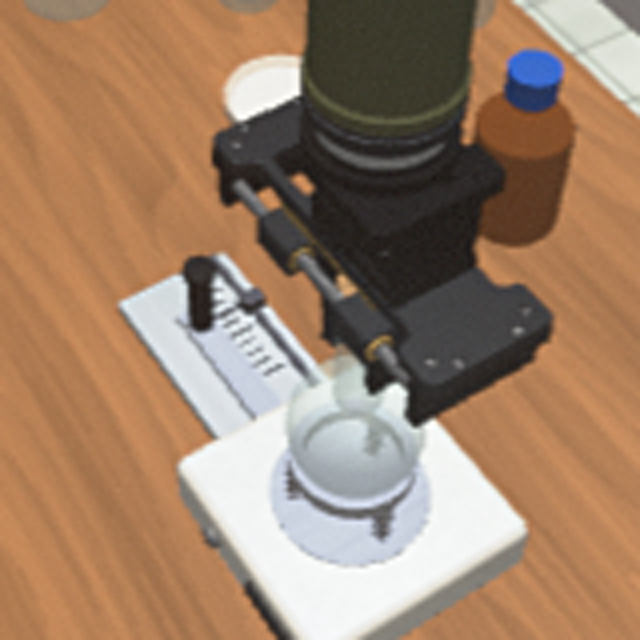

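```bash
python3 -m crank '[3,1,0,0,0,0,10, 3,0,0,0,0,0,10, 3,0,0,0,0,0,10, 3,0,0,0,0,0,10, 0,0,0,0,0,0,10]' 60
python3 -m crank '[3,0,0,0,0,0,10, 3,0,0,0,0,0,10, 3,0,0,0,0,0,10, 0,0,0,0,0,0,10, 0,0,0,0,0,0,10]'
python3 -c "
from h import *
show((.5383,-.2707,.186),1.6165)
"
```

```text
time: 15.98
position: [0.5387, -0.2706, 0.3635]
tool_rot: [-0.036, 1.568, 0.036]
ft_force: [0.5, 1.7, 6.7]
grip_width: 0.336
time: 16.6
position: [0.5388, -0.2706, 0.3555]
tool_rot: [-0.036, 1.568, 0.037]
ft_force: [0.5, 3.7, 11.1]
grip_width: 0.333
t 16.6 tcp [ 0.5388 -0.2706  0.3555] grasp [ 0.5393 -0.2705  0.1915] F [ 0.5074  3.6684 11.1259] grip 28.97090979467541 q [-0.1695  0.2934  0.7121  1.6636 -0.2021  1.2571  2.2005]
axes cols [[0.0029, -0.0459, 0.9989], [0.0007, 0.9989, 0.0459], [-1.0, 0.0006, 0.0029]]
rotvec tool [ 0.0002  0.0029 -0.0006]
shift tool(cur) mm [ 5.4756 -0.1399 -1.0057] | in desired axes [ 5.4778 -0.0425 -0.5166]
```

```bash
python3 -m crank '[3,0.5,0,0,0,0,10, 2,0.5,0,0,0,0,10, 2,0,0,0,0,0,10, 0,0,0,0,0,0,10, 0,0,0,0,0,0,10]'
python3 -c "
from h import *
show((.5383,-.2707,.186),1.6165)
for n in ('top','side'): cv2.imwrite(f'pics/{n}9.png',ctrl.get_image(n)[:,:,::-1])
crop(cv2.imread('pics/side9.png')[:,:,::-1],280,180,400,300,6,'pics/side9c.png')
"
```

```text
time: 17.23
position: [0.5389, -0.2699, 0.3496]
tool_rot: [-0.036, 1.566, 0.036]
ft_force: [-0.6, 3.7, 14.7]
grip_width: 0.334
t 17.225 tcp [ 0.5389 -0.2699  0.3496] grasp [ 0.5396 -0.2699  0.1856] F [-0.5732  3.747  14.7066] grip 29.057767532299895 q [-0.1694  0.2971  0.7105  1.6718 -0.2055  1.2447  2.2017]
axes cols [[0.0042, -0.0458, 0.9989], [0.0003, 0.999, 0.0458], [-1.0, 0.0001, 0.0042]]
rotvec tool [ 0.0001  0.0042 -0.0001]
shift tool(cur) mm [-0.4362 -0.7752 -1.3683] | in desired axes [-0.4317 -0.7514 -0.6815]
```

View pics/side9c.png

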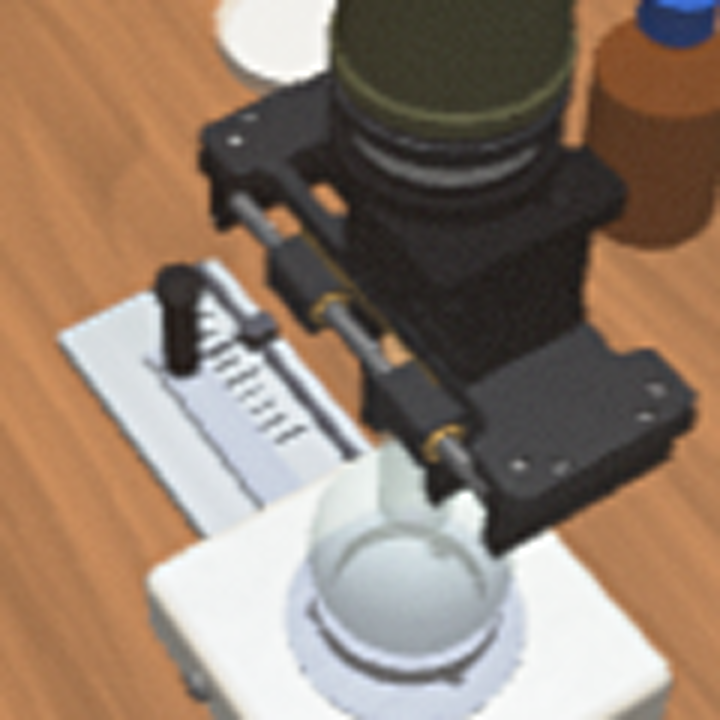

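```bash
python3 -m crank '[2,0.5,-0.5,0,0,0,10, 2,0,0,0,0,0,10, 0,0,0,0,0,0,10, 0,0,0,0,0,0,10, 0,0,0,0,0,0,10]'
python3 -c "
from h import *
show((.5383,-.2707,.186),1.6165)
"
```

```text
time: 17.95
position: [0.5387, -0.27, 0.3491]
tool_rot: [-0.036, 1.563, 0.036]
ft_force: [-4.9, 5.8, 31.1]
grip_width: 0.331
t 17.95 tcp [ 0.5387 -0.27    0.3491] grasp [ 0.5399 -0.2699  0.1851] F [-4.9317  5.8286 31.0835] grip 28.814089040175208 q [-0.1694  0.2959  0.7107  1.6741 -0.2067  1.2409  2.2024]
axes cols [[0.0072, -0.0456, 0.9989], [0.0005, 0.999, 0.0456], [-1.0, 0.0001, 0.0073]]
rotvec tool [-0.0001  0.0073 -0.0001]
shift tool(cur) mm [-0.8875 -0.6987 -1.6152] | in desired axes [-0.8799 -0.6784 -0.4309]
```

```bash
python3 -m crank '[-2,0,0.5,0,0,0,10, 0,0,0,0,0,0,10, 0,0,0,0,0,0,10, 0,0,0,0,0,0,10, 0,0,0,0,0,0,10]'
python3 -c "
from h import *
show((.5383,-.2707,.186),1.6165)
for n in ('top','side'): cv2.imwrite(f'pics/{n}10.png',ctrl.get_image(n)[:,:,::-1])
crop(cv2.imread('pics/side10.png')[:,:,::-1],280,180,400,300,6,'pics/side10c.png')
print(ctrl.mark_of('side','cradle_top')[:2],ctrl.mark_of('side','flask_neck')[:2])
for z in (.095,.075): print(proj('side',(.5383,-.2707,z)))
print(proj('side',(.5383,-.2707,.182)))
show()
"
```

```text
time: 18.58
position: [0.5389, -0.2698, 0.3492]
tool_rot: [-0.036, 1.565, 0.036]
ft_force: [-3.3, 4.2, 22.4]
grip_width: 0.334
t 18.575 tcp [ 0.5389 -0.2698  0.3492] grasp [ 0.5398 -0.2698  0.1852] F [-3.2738  4.2027 22.4405] grip 29.05887032911443 q [-0.1696  0.2968  0.7106  1.6729 -0.2059  1.2429  2.2015]
axes cols [[0.0054, -0.0455, 0.9989], [0.0002, 0.999, 0.0455], [-1.0, -0.0, 0.0054]]
rotvec tool [-0.0001  0.0054  0.0001]
shift tool(cur) mm [-0.7666 -0.8165 -1.5342] | in desired axes [-0.7608 -0.8246 -0.6596]
[{'at': [344.4, 277.5], 'confidence': 0.71}] [{'at': [351.7, 250.7], 'confidence': 0.96}, {'at': [387.1, 213.4], 'confidence': 0.62}]
[[348.0605 272.5368]]
[[347.6887 277.1287]]
[[349.8274 250.7205]]
t 18.775 tcp [ 0.5389 -0.2699  0.3493] grasp [ 0.5398 -0.2698  0.1853] F [-2.9541  4.1375 22.2495] grip 28.94903812926683 q [-0.1696  0.2967  0.7106  1.6728 -0.2059  1.2428  2.2015]
axes cols [[0.0055, -0.0455, 0.9989], [0.0002, 0.999, 0.0455], [-1.0, -0.0001, 0.0055]]
```

View pics/side10c.png

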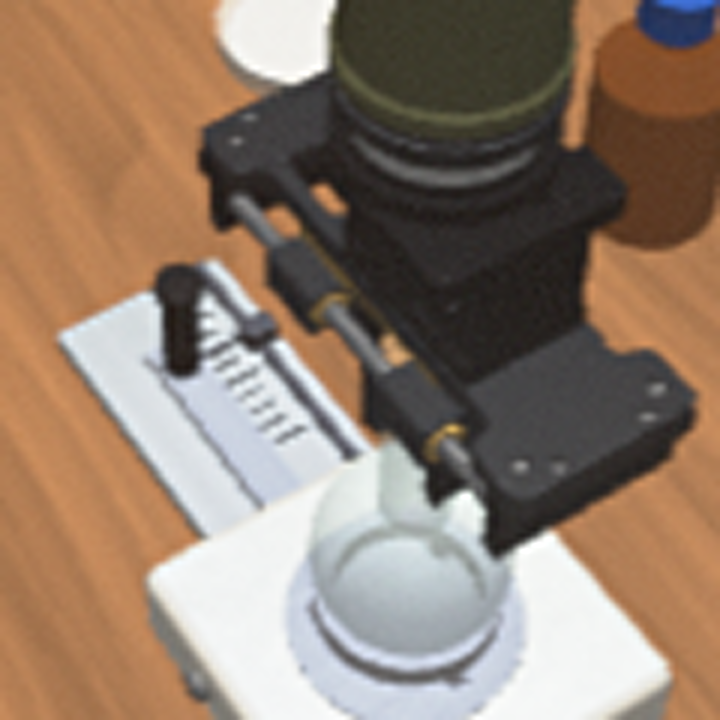

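View pics/top10.png

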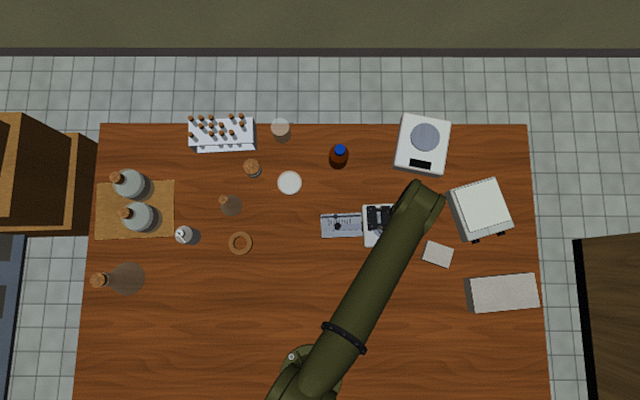

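```bash
python3 -c "
from h import *
print(ctrl.close_job())"
```

```text
the job is handed in; nothing more can be done
None
```

I set the gauge level with the rider and let go of the post. I then seated the flask in the ring cradle, pressed it down to the stop and handed the job in still holding it there, at about 19 s of the 58 s. No verdict was reported.

**Gauge:** My fit over both cameras put the pointer about 2 mm short of the rider, inside the 6 mm limit. The per-camera readings of the post ranged from 0 to 4 mm short. The pointer detector disagreed in the side view, at 20 mm. I discarded that reading because the zoomed pictures showed the two pointers in line. The rider showed no shift in the pictures.

**Flask:** It went down about 20 mm. A further 4 mm of commanded travel moved it only 0.5 mm and added 16 N, so it was on the stop. I then backed off 2 mm, and it held steady at about 22 N upward on the tool, with 3–4 N sideways. The tool was tilted under 0.01 rad. The detected neck and ring points were within about 4 pixels of where a fully pressed flask should show.

**Other things on the bench:** In the last top picture they stand where they were at the start, judged by eye.

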